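# Shift the sole-finishing machine's gear lever through its gate

## Task

Put the shoe-finishing machine in gear for brushing: push the gear lever along its gate, out of the unmarked idle lane on the left (as seen from the robot), and all the way to the end of the slot marked with the round disc. Push it with the fingers without forcing it, then let go of it, and leave the other things on the bench where they stand.

Things in the scene. Friction and masses are not known exactly. Their poses are not given: they have to be found in the camera images.
- gearbox: Fixed green gear selector box, foot 225 x 190 mm, topped by a light metal gate plate 170 x 150 mm, 120 mm above the bench; a 24 mm shaft stub on its far side reaches 160 mm from the centre, 58 mm up. Origin: centre of its underside; x axis to the gate's far end, y to its left side, z up. It may stand turned by up to 0.4 rad.
- gate_center (a point): Centre of the gate, on the plate's upper face; axes as the box. A neutral channel runs along y; three lanes along x cross it at y = +40 (left: idle, unmarked), 0 (middle) and -40 mm (right), each with a far (+x) and near (-x) slot. All 18 mm wide. The lever's neck is at x = +36 or -36 mm at a slot's end. Tongues between slots have round ends that guide the lever in.
- lever_select (a joint): sideways tilt of the lever, rad: +0.253 in the left (idle) lane, 0 in the middle lane, -0.253 in the right lane; moves only while the lever is in the neutral channel, about 3 mm of play otherwise; stiff by friction, about 2 N at the grip, stays where it is left. Starts in the left lane.
- lever_shift (a joint): fore-and-aft tilt of the lever, rad: 0 in the neutral channel, +0.227 at the end of a far slot, -0.227 at the end of a near slot (hard stops); stiff by friction, about 2 N at the grip, stays where it is left. Starts anywhere along the idle lane.
- lever_grip (a point): Centre of the black pear-shaped grip (31 mm across, reaching 32 mm below and 26 mm above it). The lever is a 12 mm rod tilting both ways about a pivot on the box's axis 40 mm below the bench top; this point is 220 mm from it: 180 mm above the bench upright, 12 mm lower at most, travelling about 50 mm to a slot's end and 55 mm from lane to lane.
- lever_neck (a point): point on the lever's axis where it passes the gate plate, 160 mm from the pivot: shows where in the gate the lever is.
- mark_disc: THE NAMED SLOT'S MARK: a round plain dark metal disc, 31 mm across and 4 mm thick, fixed on the gate plate just beyond the end of its slot, 62 mm before or behind the gate's centre line in that slot's lane. Origin: centre of its underside. The four marks change places among the middle and right lanes' four slots.
- mark_triangle: dark metal triangle 31 mm wide, 4 mm thick, marking another slot; origin at its centre, on the plate
- mark_cross: dark metal plus-shaped cross 31 mm across, 4 mm thick, marking another slot; origin at its centre, on the plate
- mark_bar: dark metal bar 31 x 9 mm, 4 mm thick, marking another slot; origin at its centre, on the plate
- last: bystander: loose wooden shoe last, about 240 mm long, 80 wide, 100 high, to the left of the box; origin under its middle
- tin: bystander: loose polish tin, 72 mm across, 50 mm high, to the right of the box; origin: centre of its underside
- hammer: bystander: loose hammer lying to the right of the box; origin on its underside
- nailcup: bystander: loose aluminium bowl, 80 mm across, 60 mm high, beyond the box; origin: centre of its underside

How it is judged:
By the outcome, as a careful person would: the job done as asked, in the order asked, and still so for the second after the job is handed in, with the robot touching nothing.
It also fails if it takes over 56 s, if anything falls off the work surface, if the arm or the gripper's body presses on something with over 40 N, if the wrist force passes 120 N, or if a joint passes its speed limit or range.

## Robot

A 6-joint arm with a two-finger parallel gripper is mounted at the origin on the work surface. World frame = base frame: x ahead of the robot, y to its left, z up, the work surface at z = 0. Lengths are in mm, angles in rad, forces in N, time in s.
With the tool pointing down it reaches from about 275 to 1000 mm from the base axis. Payload 8.4 kg.
Tool frame: the origin (TCP) lies midway between the tips of the shut fingers; the grasp point (between the pads) lies 19 mm behind it; z points along the fingers, y is the line along which they close (so a half turn about z gives the same grasp; the last joint's range is limited). The gripper opens to 85 mm and grips with 20 to 120 N. Pads are 22 mm wide; open, the fingers measure 114 mm over their backs; the gripper's body (76 mm by 85 mm) begins 54 mm behind the grasp point. The pads swing forward as they close: fully open they stand 13 mm farther back than shut.
Start: joints at [1.177, 0.353, 1.633, -0, 1.155, -0.002], TCP at [238.657, 577.643, 231.281] pointing down, gripper open.
Joint ranges: [-2.63, 2.63], [-0.92, 2.1], [0.06, 2.66], [-1.3, 4.44], [0, 2.69], [-3.02, 3.02]. Speed limits (rad/s): [2.22, 2.22, 2.79, 3.14, 3.14, 3.14].

## Interface

Orientations are given as [roll, pitch, yaw] about the fixed x, y, z axes, in that order (R = Rz(yaw) Ry(pitch) Rx(roll)).
In Python, from rig import r, imaging gives the robot as it stands. The module is installed in compiled form; this text tells all that it offers.
- The arm moves only by the tool arm_command, never from a script. Its argument "deltas" is a list of rows, each an object of numbers: "hand": the finger opening in mm, from 0 to 85.4; "tx", "ty", "tz": the shift along the tool's x, y, z in mm; "wx", "wy", "wz": the turn, a rotation vector about the tool's x, y, z in rad. A call has 1 to 8 rows; each row shifts and turns the commanded pose from where the row before left it, along the tool's axes as they then stand; what a row does not reach is not made up. A row lasts 1/8 s, in which the tool goes at most 62.5 mm and 10.7 degrees, less where a joint would pass 70% of its speed; a pose out of reach is approached as far as the arm can. A call with a gripper value outside its range is refused whole. The fingers move at their own pace and stop on an object; "squeeze" is the grip in N (left out, the last holds). Time passes only in rows, so rows that do not move let the fingers close. It gives the time, the measured TCP pose, the force, the opening and the grip force at its end, in the units of the state.
- r.sense(): the state, without advancing time (a new reading comes with each control period).
- imaging.grab_frame(name): name is "side" or "top"; returns a dict with "image" (480x640x3 uint8, red, green, blue), "mtx" (3x3 intrinsics, pixels), "D" ([k1, k2, p1, p2, k3] as OpenCV has them; the pictures are not rectified), "world_to_cam" (4x4, takes a point from world to camera coordinates). Camera axes: x right, y up, looking along -z (the intrinsics and any distortion apply to the point x, -y, -z); pixel columns grow to the right and rows downward; lengths in mm; the calibration is good to about 2 mm. A picture is of the moment at which its call begins. There is no depth.
- r.sign_off(): hands the job in; it is judged then, once.
The state is a dict: "clock": time; "qpos": joint angles; "qvel": joint speeds; "joint_efforts": joint torques, N m; "eef_pos": TCP position; "tcp_rot": TCP orientation; "contact_force": force on the tool from outside, world axes, zero at the start; "wrist_torque": the same for the moment, N m; "opening": opening from 0.0 (shut) to 1.0 (fully open); "grasp_force": force on a finger pad.
Only numpy, scipy, OpenCV 4.12 (cv2) and the standard library are available. Lean on these libraries where they do the work, as an engineer would, in place of code of your own. Each camera call takes 0.05 s, during which the arm holds its last target. There are 200 camera calls.

## Working session

There is one attempt and no reset: what is moved stays moved. The work goes in short steps, Python scripts to look and compute and a tool call to move; the robot and the scene stay as the last step left them, time stands still between calls to the robot, and variables do not carry over. Pictures are saved under pics/ and viewed, at most 10 in all, crops included, and the job is handed in when it is done.

Besides the shell and the picture viewer there is one more tool, called after "Call:" as a command line: name --argument value ..., lists and objects as JSON in quotes. arm_command: Moves the arm, as the interface text tells. Its arguments: {"type":"object","properties":{"deltas":{"type":"array"},"squeeze":{"type":"number"}},"required":["deltas"]}

```bash
mkdir -p pics; cat > h.py <<'E'
import numpy as np, cv2
from rig import r, imaging
def grab(n):
    return imaging.grab_frame(n)
def ray(f,uv):
    p=cv2.undistortPoints(np.array([[uv]],float),f["mtx"],np.array(f["D"],float))[0,0]
    W=np.array(f["world_to_cam"]);R=W[:3,:3];c=-R.T@W[:3,3]
    return c,R.T@np.array([p[0],-p[1],-1.])
def onz(f,uv,z):
    c,d=ray(f,uv);return c+d*(z-c[2])/d[2]
def proj(f,P):
    W=np.array(f["world_to_cam"]);q=(W[:3,:3]@np.array(P,float).T+W[:3,3:4]).T*[1,-1,-1]
    return cv2.projectPoints(q,np.zeros(3),np.zeros(3),f["mtx"],np.array(f["D"],float))[0][:,0]
E
python3 - <<'E'
from h import *
for n in("top","side"):
    f=grab(n);cv2.imwrite(f"pics/{n}0.png",f["image"][:,:,::-1]);W=np.array(f["world_to_cam"]);print(n,-W[:3,:3].T@W[:3,3])
print(r.sense())
E
```

```text
top [ 458.71837732   10.3615909  1088.5825995 ]
side [ 497.86716961 -671.25572259  741.99332831]
{'clock': 0.1, 'qpos': array([ 1.17658629e+00,  3.53592541e-01,  1.63407572e+00, -1.72270063e-06,
        1.15524651e+00, -2.40048132e-03]), 'qvel': array([-3.89712293e-04, -1.93040531e-03, -3.65948614e-03,  1.01738704e-03,
       -1.62093639e-05,  5.15565911e-04]), 'joint_efforts': array([ 2.08194811e-04, -6.06351757e+01, -3.42820215e+01,  1.67661392e-05,
        3.79415578e-03,  4.81837094e-05]), 'eef_pos': array([238.48990756, 577.21794881, 230.62142258]), 'tcp_rot': array([-3.14027053e+00, -1.59855676e-06,  2.74978380e+00]), 'contact_force': array([-0.49339794,  0.62307288,  0.05394352]), 'wrist_torque': array([ 0.03227318,  0.00198663, -0.00961222]), 'grasp_force': 0.0, 'opening': 0.9967107972392384}
```

View pics/top0.png

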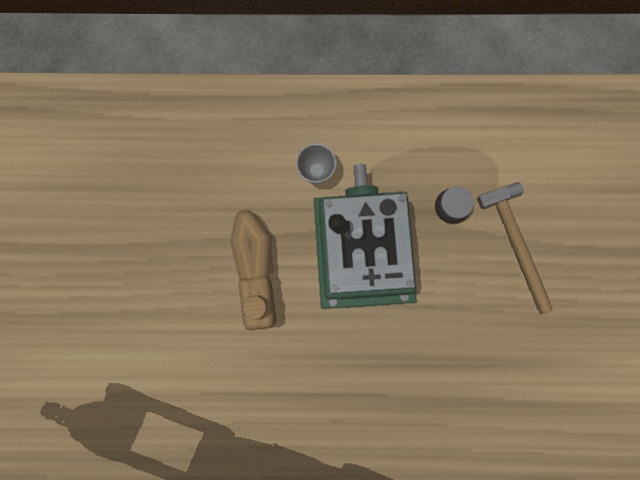

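View pics/side0.png

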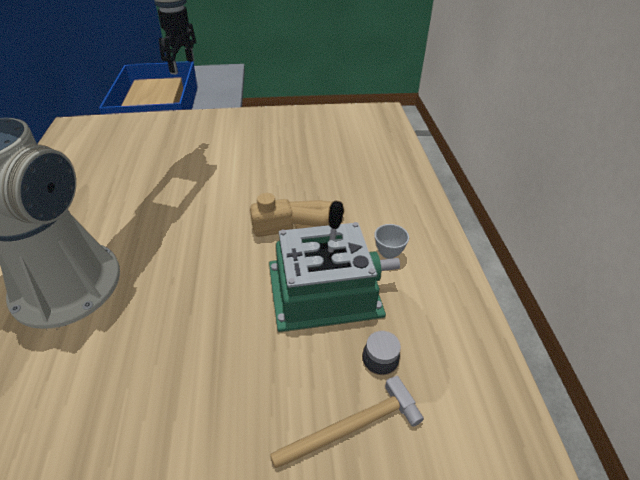

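Top view: the disc is at (388,207), the far right slot; triangle (366,208), cross (372,277), bar (394,275). The grip is at (339,224), in the far part of the idle lane.

```bash
cat >> h.py <<'E'
def lever(pr=False):
    """gate frame from the top picture's marks; grip from black blobs in both views"""
E
python3 - <<'E'
from h import *
f=grab("top");im=f["image"].astype(int)
g=im.max(2)
m=(g<110).astype(np.uint8)
m[:, :300]=0;m[:,430:]=0;m[:190]=0;m[300:]=0
sat=(im.max(2)-im.min(2))
m&=(sat<25).astype(np.uint8)
n,l,s,c=cv2.connectedComponentsWithStats(m)
P={}
for i in range(1,n):
    if s[i,4]>25: print(c[i].round(1),s[i]); 
def near(uv): 
    i=min([k for k in range(1,n) if s[k,4]>25],key=lambda k:np.hypot(*(c[k]-uv)));return onz(f,c[i],124)
D,T,C,B=[near(u) for u in((388,207),(366,208),(372,277),(394,275))]
print(D,T,C,B)
far=(D+T)/2;nr=(C+B)/2
x=far-nr;print("len",np.linalg.norm(x));yaw=np.arctan2(x[1],x[0])
y=(T-D+C-B)/2;print(np.linalg.norm(y),yaw,np.arctan2(-y[0],y[1]))
ex=np.array([np.cos(yaw),np.sin(yaw),0]);ey=np.array([-ex[1],ex[0],0])
c0=(far+nr)/2+20*ey;print("centre",c0)
# grip: triangulate from side
fs=grab("side");im=fs["image"].astype(int)
m=(im.max(2)<60).astype(np.uint8);m[:195]=0;m[235:]=0;m[:,:320]=0;m[:,350:]=0
n2,l2,s2,c2=cv2.connectedComponentsWithStats(m);i=1+np.argmax(s2[1:,4]);print("side grip",c2[i],s2[i])
ft=f;mt=(g<45).astype(np.uint8);mt[:,:325]=0;mt[:,353:]=0;mt[:208]=0;mt[238:]=0
n3,l3,s3,c3=cv2.connectedComponentsWithStats(mt);
for k in range(1,n3):print(c3[k],s3[k])
a,d=ray(fs,c2[i]);b,e=ray(f,(339,224))
t=np.linalg.lstsq(np.c_[d,-e],b-a,rcond=None)[0];p=a+t[0]*d;q=b+t[1]*e;print(p,q)
G=(p+q)/2;print("grip in gate",(G-c0)@ex,(G-c0)@ey)
E
```

```text
[358.9 250.6] [ 314  190  103  110 1766]
[387.6 206.9] [379 198  18  18 243]
[366.  210.5] [358 202  17  15 138]
[364.1 239.9] [ 328  214   70   54 2020]
[371.1 276.6] [362 268  19  18 152]
[393.7 275. ] [385 272  18   7  95]
[642.87555573 -99.9059775  124.        ] [636.09525227 -60.84915172 124.        ] [516.73238089 -69.38237295 124.        ] [ 519.77150358 -109.53497636  124.        ]
len 121.57310069457112
39.90787767403373 0.07476634293889464 0.12333863861159351
centre [577.37473902 -64.97399366 124.        ]
side grip [335.42902208 214.43217666] [329 201  15  28 317]
[339.51121076 224.68609865] [329 215  21  23 223]
[333.5 221. ] [333 221   2   1   2]
[606.95916055 -11.17540541 166.81693406] [604.49947385 -11.10906619 166.42654441]
grip in gate 32.29641889877694 51.56337444567434
```

Call:
arm_command --deltas '[{"hand": 0, "tz": -15, "wz": 0.184}, {"hand": 0, "tz": -15, "wz": 0.184}, {"hand": 0, "tz": -15, "wz": 0.184}, {"hand": 0, "tz": -15, "wz": 0.184}, {"hand": 0, "tz": -15, "wz": 0.184}, {"hand": 0, "tz": 0, "wz": 0.184}, {"hand": 0}]'

```text
schema error: expected keys hand, tx, ty, tz, wx, wy, wz
```

```bash
cat >> h.py <<'E'
YAW=0.075;EX=np.array([np.cos(YAW),np.sin(YAW),0]);EY=np.array([-EX[1],EX[0],0]);C0=np.array([578,-65,0.])
def st(target=None):
    s=r.sense();p=np.array(s["eef_pos"]);d=p-C0;print("t",round(s["clock"],2),"gate",(d@EX).round(1),(d@EY).round(1),p[2].round(1),"rot",np.round(s["tcp_rot"],3),"F",np.round(s["contact_force"],1))
    if target is not None:
        from scipy.spatial.transform import Rotation as Ro
        w=C0+EX*target[0]+EY*target[1]+[0,0,target[2]];print("tool delta",(Ro.from_euler("xyz",s["tcp_rot"]).as_matrix().T@(w-p)).round(1))
E
python3 -c "
from h import *
st((78,51,305))"
```

```text
t 0.2 gate -290.4 666.0 230.8 rot [-3.141 -0.     2.75 ] F [-0.4  0.3  0.1]
tool delta [-605.7 -383.5  -73.9]
```

All keys needed.

Call:
arm_command --deltas '[{"hand": 0, "tx": 0, "ty": 0, "tz": -15, "wx": 0, "wy": 0, "wz": 0.184}, {"hand": 0, "tx": 0, "ty": 0, "tz": -15, "wx": 0, "wy": 0, "wz": 0.184}, {"hand": 0, "tx": 0, "ty": 0, "tz": -15, "wx": 0, "wy": 0, "wz": 0.184}, {"hand": 0, "tx": 0, "ty": 0, "tz": -15, "wx": 0, "wy": 0, "wz": 0.184}, {"hand": 0, "tx": 0, "ty": 0, "tz": -15, "wx": 0, "wy": 0, "wz": 0.184}, {"hand": 0, "tx": 0, "ty": 0, "tz": 0, "wx": 0, "wy": 0, "wz": 0.184}, {"hand": 0, "tx": 0, "ty": 0, "tz": 0, "wx": 0, "wy": 0, "wz": 0}]'

```text
clock: 1.08
eef_pos: [238.6, 577.5, 306.2]
tcp_rot: [-3.142, 0.0, 1.647]
contact_force: [0.2, 0.4, -0.7]
opening: 0.002
grasp_force: 0.0
```

```bash
python3 -c "
from h import *
st((78,51,305))"
```

```text
t 1.07 gate -290.3 666.1 306.2 rot [-3.142  0.     1.647] F [ 0.2  0.4 -0.7]
tool delta [-615.6  367.5    1.3]
```

Call:
arm_command --deltas '[{"hand": 0, "tx": -38.5, "ty": 23, "tz": 0, "wx": 0, "wy": 0, "wz": 0}, {"hand": 0, "tx": -38.5, "ty": 23, "tz": 0, "wx": 0, "wy": 0, "wz": 0}, {"hand": 0, "tx": -38.5, "ty": 23, "tz": 0, "wx": 0, "wy": 0, "wz": 0}, {"hand": 0, "tx": -38.5, "ty": 23, "tz": 0, "wx": 0, "wy": 0, "wz": 0}, {"hand": 0, "tx": -38.5, "ty": 23, "tz": 0, "wx": 0, "wy": 0, "wz": 0}, {"hand": 0, "tx": -38.5, "ty": 23, "tz": 0, "wx": 0, "wy": 0, "wz": 0}, {"hand": 0, "tx": -38.5, "ty": 23, "tz": 0, "wx": 0, "wy": 0, "wz": 0}, {"hand": 0, "tx": -38.5, "ty": 23, "tz": 0, "wx": 0, "wy": 0, "wz": 0}]'

```text
clock: 2.08
eef_pos: [445.8, 282.9, 306.0]
tcp_rot: [-3.141, 0.0, 1.651]
contact_force: [0.0, 0.4, -0.2]
opening: -0.004
grasp_force: 0.0
```

Call:
arm_command --deltas '[{"hand": 0, "tx": -38.5, "ty": 23, "tz": 0, "wx": 0, "wy": 0, "wz": 0}, {"hand": 0, "tx": -38.5, "ty": 23, "tz": 0, "wx": 0, "wy": 0, "wz": 0}, {"hand": 0, "tx": -38.5, "ty": 23, "tz": 0, "wx": 0, "wy": 0, "wz": 0}, {"hand": 0, "tx": -38.5, "ty": 23, "tz": 0, "wx": 0, "wy": 0, "wz": 0}, {"hand": 0, "tx": -38.5, "ty": 23, "tz": 0, "wx": 0, "wy": 0, "wz": 0}, {"hand": 0, "tx": -38.5, "ty": 23, "tz": 0, "wx": 0, "wy": 0, "wz": 0}, {"hand": 0, "tx": -38.5, "ty": 23, "tz": 0, "wx": 0, "wy": 0, "wz": 0}, {"hand": 0, "tx": -38.5, "ty": 23, "tz": 0, "wx": 0, "wy": 0, "wz": 0}]'

```text
clock: 3.08
eef_pos: [652.3, -10.4, 305.8]
tcp_rot: [-3.141, -0.0, 1.651]
contact_force: [0.2, -0.0, 0.5]
opening: -0.002
grasp_force: 0.0
```

```bash
python3 -c "
from h import *
st((78,51,155))"
```

```text
t 3.08 gate 78.2 48.9 305.8 rot [-3.141 -0.     1.651] F [ 0.2 -0.   0.5]
tool delta [  2.1  -0.  150.8]
```

Call:
arm_command --deltas '[{"hand": 0, "tx": 2, "ty": 0, "tz": 30, "wx": 0, "wy": 0, "wz": 0}, {"hand": 0, "tx": 0, "ty": 0, "tz": 30, "wx": 0, "wy": 0, "wz": 0}, {"hand": 0, "tx": 0, "ty": 0, "tz": 30, "wx": 0, "wy": 0, "wz": 0}, {"hand": 0, "tx": 0, "ty": 0, "tz": 30, "wx": 0, "wy": 0, "wz": 0}, {"hand": 0, "tx": 0, "ty": 0, "tz": 15, "wx": 0, "wy": 0, "wz": 0}, {"hand": 0, "tx": 0, "ty": 0, "tz": 15, "wx": 0, "wy": 0, "wz": 0}, {"hand": 0, "tx": 0, "ty": 0, "tz": 0, "wx": 0, "wy": 0, "wz": 0}]'

```text
clock: 3.95
eef_pos: [651.2, -7.0, 155.6]
tcp_rot: [-3.14, -0.0, 1.647]
contact_force: [-0.4, 1.2, 0.2]
opening: -0.001
grasp_force: 0.0
```

Call:
arm_command --deltas '[{"hand": 0, "tx": 0, "ty": -5, "tz": 0, "wx": 0, "wy": 0, "wz": 0}, {"hand": 0, "tx": 0, "ty": -5, "tz": 0, "wx": 0, "wy": 0, "wz": 0}, {"hand": 0, "tx": 0, "ty": -5, "tz": 0, "wx": 0, "wy": 0, "wz": 0}, {"hand": 0, "tx": 0, "ty": -5, "tz": 0, "wx": 0, "wy": 0, "wz": 0}, {"hand": 0, "tx": 0, "ty": -5, "tz": 0, "wx": 0, "wy": 0, "wz": 0}, {"hand": 0, "tx": 0, "ty": -5, "tz": 0, "wx": 0, "wy": 0, "wz": 0}, {"hand": 0, "tx": 0, "ty": -5, "tz": 0, "wx": 0, "wy": 0, "wz": 0}, {"hand": 0, "tx": 0, "ty": 0, "tz": 0, "wx": 0, "wy": 0, "wz": 0}]'

```text
clock: 4.95
eef_pos: [616.2, -9.7, 156.2]
tcp_rot: [-3.141, 0.0, 1.646]
contact_force: [1.5, -0.1, 1.5]
opening: 0.002
grasp_force: 0.9
```

```bash
python3 - <<'E'
from h import *
st()
fs=grab("side");im=fs["image"]
print(proj(fs,[C0+[0,0,180],C0+EY*40+[0,0,120]]))
cv2.imwrite("pics/s1.png",cv2.resize(im[150:330,240:440,::-1],None,fx=3,fy=3,interpolation=2))
E
```

```text
t 4.95 gate 42.3 52.2 156.2 rot [-3.141  0.     1.646] F [ 1.5 -0.1  1.5]
[[324.15680247 228.48119566]
 [319.86907526 236.95791835]]
```

View pics/s1.png

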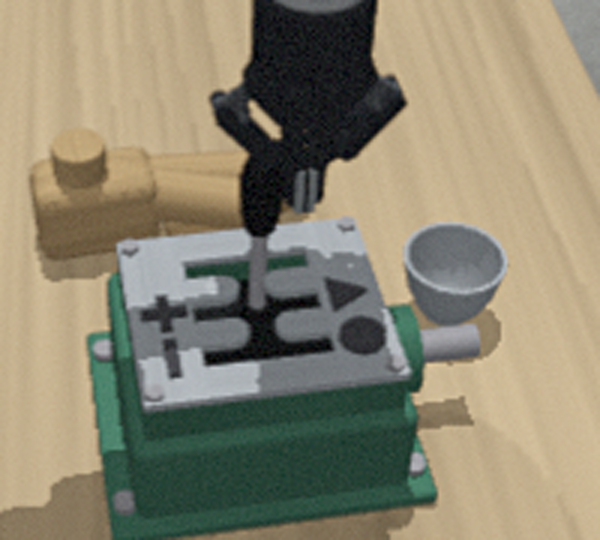

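Side view crop: grip at (262,200), rod at about (262,240) to (257,300), approaching the neutral channel; fingertips to its right at (307,190).

```bash
cat >> h.py <<'E'
def shift(f,uv,sel):
    """lever shift angle from a pixel on its axis, sideways tilt known"""
    n=np.cos(sel)*EY-np.sin(sel)*np.array([0,0,1.]);up=np.sin(sel)*EY+np.cos(sel)*np.array([0,0,1.])
    p0=C0+[0,0,-40];c,d=ray(f,uv);q=c+d*(n@(p0-c))/(n@d)-p0
    return np.arctan2(q@EX,q@up),np.linalg.norm(q)
E
python3 - <<'E'
from h import *
f=grab("side")
for u in((262,200),(262,240),(257,300)):
    print([round(float(shift(f,(240+u[0]/3,150+u[1]/3),s)[k]),3) for s in (.253,.235) for k in (0,1)])
im=f["image"].astype(int)
for row in range(230,244,2): print(row,im[row,316:336].max(1))
E
```

```text
[0.079, 209.669, 0.075, 211.594]
[0.09, 179.263, 0.086, 181.029]
[0.089, 131.847, 0.085, 133.294]
230 [180 179 182 181 182 185 185 153 109 104 106  95  95 163 187 186 185 182
 186 184]
232 [181 184 181 183 184 187 188 154 106 107 103  96  99 167 189 188 187 188
 187 184]
234 [186 186 189 190 190 162 130 105  95 103 109  97  96 101 106 117 117 118
 116 112]
236 [114 113 105 102 105 100  94  96  98 107 103 101  88  74  71  77  69  69
  66  76]
238 [ 65  66  63  60  62  59  68  86  99 106 106  99  84  74  64  66  61  67
  69  69]
240 [ 65  60  63  65  67  63  67  83 109 102 105  98  88  86 102 112 119 123
 121 123]
242 [104  86  70  64  60  68  69  87 104 103 106 104 116 127 126 124 124 124
 125 122]
```

Call:
arm_command --deltas '[{"hand": 0, "tx": 0, "ty": -5, "tz": 0, "wx": 0, "wy": 0, "wz": 0}, {"hand": 0, "tx": 0, "ty": -5, "tz": 0, "wx": 0, "wy": 0, "wz": 0}, {"hand": 0, "tx": 0, "ty": -5, "tz": 0, "wx": 0, "wy": 0, "wz": 0}, {"hand": 0, "tx": 0, "ty": -3, "tz": 0, "wx": 0, "wy": 0, "wz": 0}, {"hand": 0, "tx": 0, "ty": 0, "tz": 0, "wx": 0, "wy": 0, "wz": 0}]'

```text
clock: 5.68
eef_pos: [598.4, -11.1, 156.3]
tcp_rot: [-3.141, 0.0, 1.646]
contact_force: [1.0, -0.4, 1.2]
opening: 0.003
grasp_force: 0.8
```

```bash
cat >> h.py <<'E'
def rod(f,sel,rows):
    """shift from the centre of the rod (mid-grey, unlike bright plate / dark slot) on given rows"""
    im=f["image"].astype(int).max(2);out=[]
    for v in rows:
        L=im[v];print(v,L[300:345])
E
python3 - <<'E'
from h import *
st();f=grab("side")
rod(f,.253,range(224,242,3))
for s in(0,.03,.087): print(s,proj(f,[C0+[0,0,-40]+k*(np.sin(s)*EX+np.cos(s)*(np.sin(.253)*EY+np.cos(.253)*np.array([0,0,1]))) for k in(160,180)]).round(1).tolist())
E
```

```text
t 5.67 gate 24.4 52.2 156.3 rot [-3.141  0.     1.646] F [ 1.  -0.4  1.2]
224 [118 108 101 105 104 102 105 103 105 105 107 108  87  45  25  23  12  23
  15  23  24  11   7  14  41  97 103 109 123 129 122 117 129 138 144 145
 151 154 154 159 168 183 190 189 188]
227 [132 130 135 132 136 135 137 141 148 150 152 156 165 178 135  44   0  16
  17   1  14   0  10  73 163 184 186 183 184 182 182 183 181 186 184 186
 186 185 184 185 186 186 184 188 188]
230 [182 184 185 183 183 184 184 185 185 183 183 183 183 183 185 184 152 107
  98 105  99  96 148 180 184 180 182 181 181 182 182 182 183 185 185 183
 184 184 186 182 185 187 185 188 187]
233 [182 184 183 183 181 180 182 182 183 182 181 184 184 186 188 187 152 104
  99 103  99 100 143 184 188 187 186 159 141 139 136 140 122 114 147 151
 136 136 130 124 120 145 179 190 191]
236 [186 188 188 180 176 165 158 159 149 135 128 128 128 120 103 104 105  98
 104 105 100  98  85  95  89  87  85  83  71  74  71  71  63  70  71  69
  70  67  63  67  66  70 101 119 128]
239 [184 140  72  63  64  64  62  66  63  61  61  67  63  63  65  60  60  85
 104 103 106 102  80  70  68  66  70  66  64  67  63  71  74  94  90  94
 103 108 118 122 122 122 121 124 123]
0 [[319.8, 238.7], [319.6, 230.2]]
0.03 [[322.1, 238.5], [322.2, 230.0]]
0.087 [[326.5, 238.3], [327.1, 229.7]]
```

Rod sits at column 319 versus 319.8 predicted for neutral. Next, round to the lever's left side.

Call:
arm_command --deltas '[{"hand": 0, "tx": 0, "ty": 12, "tz": 0, "wx": 0, "wy": 0, "wz": 0}, {"hand": 0, "tx": 10, "ty": 12, "tz": 0, "wx": 0, "wy": 0, "wz": 0}, {"hand": 0, "tx": 25, "ty": 0, "tz": 0, "wx": 0, "wy": 0, "wz": 0}, {"hand": 0, "tx": 20, "ty": -12, "tz": 0, "wx": 0, "wy": 0, "wz": 0}, {"hand": 0, "tx": 0, "ty": -18, "tz": 0, "wx": 0, "wy": 0, "wz": 0}, {"hand": 0, "tx": 0, "ty": -18, "tz": 0, "wx": 0, "wy": 0, "wz": 0}, {"hand": 0, "tx": 0, "ty": 0, "tz": 0, "wx": 0, "wy": 0, "wz": 0}]'

```text
clock: 6.6
eef_pos: [569.2, 42.6, 156.1]
tcp_rot: [-3.14, 0.0, 1.646]
contact_force: [0.6, 0.1, -0.1]
opening: -0.002
grasp_force: 0.0
```

Call:
arm_command --deltas '[{"hand": 0, "tx": -8, "ty": 0, "tz": 0, "wx": 0, "wy": 0, "wz": 0}, {"hand": 0, "tx": -8, "ty": 0, "tz": 0, "wx": 0, "wy": 0, "wz": 0}, {"hand": 0, "tx": -6, "ty": 0, "tz": 0, "wx": 0, "wy": 0, "wz": 0}, {"hand": 0, "tx": -6, "ty": 0, "tz": 0, "wx": 0, "wy": 0, "wz": 0}, {"hand": 0, "tx": -6, "ty": 0, "tz": 0, "wx": 0, "wy": 0, "wz": 0}, {"hand": 0, "tx": -6, "ty": 0, "tz": 0, "wx": 0, "wy": 0, "wz": 0}, {"hand": 0, "tx": -5, "ty": 0, "tz": 0, "wx": 0, "wy": 0, "wz": 0}, {"hand": 0, "tx": 0, "ty": 0, "tz": 0, "wx": 0, "wy": 0, "wz": 0}]'

```text
clock: 7.6
eef_pos: [574.2, -3.2, 156.3]
tcp_rot: [3.141, 0.0, 1.645]
contact_force: [0.3, 2.5, 1.9]
opening: -0.002
grasp_force: 1.1
```

```bash
python3 - <<'E'
from h import *
st()
fs=grab("side");im=fs["image"]
cv2.imwrite("pics/s2.png",cv2.resize(im[150:330,240:440,::-1],None,fx=3,fy=3,interpolation=2))
E
```

```text
t 7.6 gate 0.9 61.9 156.3 rot [3.141 0.    1.645] F [0.3 2.5 1.9]
```

View pics/s2.png

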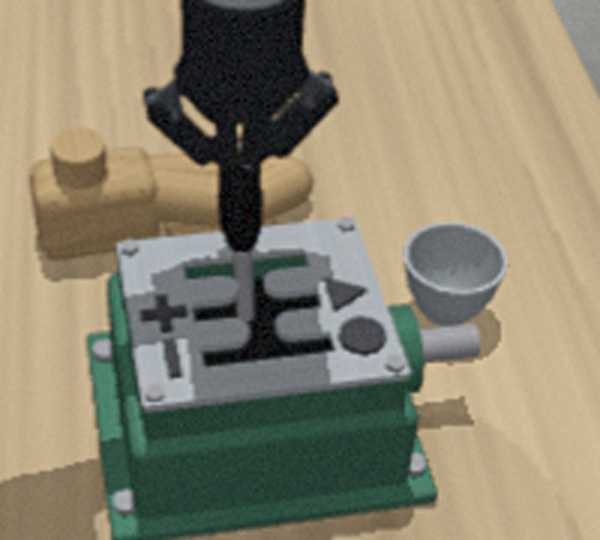

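The lever (grip (240,205), rod (242,280)) has left the idle lane and is moving right along the neutral channel, with light force. Continue.

Call:
arm_command --deltas '[{"hand": 0, "tx": -8, "ty": 0, "tz": 0, "wx": 0, "wy": 0, "wz": 0}, {"hand": 0, "tx": -8, "ty": 0, "tz": 0, "wx": 0, "wy": 0, "wz": 0}, {"hand": 0, "tx": -8, "ty": 0, "tz": 0, "wx": 0, "wy": 0, "wz": 0}, {"hand": 0, "tx": -8, "ty": 0, "tz": 0, "wx": 0, "wy": 0, "wz": 0}, {"hand": 0, "tx": -8, "ty": 0, "tz": 0, "wx": 0, "wy": 0, "wz": 0}, {"hand": 0, "tx": -8, "ty": 0, "tz": 0, "wx": 0, "wy": 0, "wz": 0}, {"hand": 0, "tx": -8, "ty": 0, "tz": 0, "wx": 0, "wy": 0, "wz": 0}, {"hand": 0, "tx": -8, "ty": 0, "tz": 0, "wx": 0, "wy": 0, "wz": 0}]'

```text
clock: 8.65
eef_pos: [579.4, -66.8, 156.2]
tcp_rot: [3.141, -0.001, 1.645]
contact_force: [2.6, 3.7, -2.9]
opening: -0.001
grasp_force: 2.1
```

Call:
arm_command --deltas '[{"hand": 0, "tx": -5, "ty": 0, "tz": 0, "wx": 0, "wy": 0, "wz": 0}, {"hand": 0, "tx": -5, "ty": 0, "tz": 0, "wx": 0, "wy": 0, "wz": 0}, {"hand": 0, "tx": -5, "ty": 0, "tz": 0, "wx": 0, "wy": 0, "wz": 0}, {"hand": 0, "tx": -3, "ty": 0, "tz": 0, "wx": 0, "wy": 0, "wz": 0}, {"hand": 0, "tx": 0, "ty": 0, "tz": 0, "wx": 0, "wy": 0, "wz": 0}]'

```text
clock: 9.28
eef_pos: [580.2, -84.9, 156.3]
tcp_rot: [-3.141, 0.0, 1.646]
contact_force: [0.5, 1.8, -0.7]
opening: 0.002
grasp_force: 0.7
```

```bash
python3 - <<'E'
from h import *
st()
f=grab("side");im=f["image"]
cv2.imwrite("pics/s3.png",cv2.resize(im[150:330,240:440,::-1],None,fx=3,fy=3,interpolation=2))
for sel in (-.15,-.2,-.253):
  p=proj(f,[C0+[0,0,-40]+k*(np.sin(sel)*EY+np.cos(sel)*np.array([0,0,1])) for k in(160,180,188,220)]);print(sel,((p-[240,150])*3).round(0).tolist())
E
```

```text
t 9.28 gate 0.7 -20.0 156.3 rot [-3.141  0.     1.646] F [ 0.5  1.8 -0.7]
-0.15 [[257.0, 330.0], [258.0, 312.0], [259.0, 305.0], [262.0, 274.0]]
-0.2 [[259.0, 340.0], [261.0, 324.0], [262.0, 317.0], [265.0, 289.0]]
-0.253 [[261.0, 351.0], [264.0, 337.0], [265.0, 330.0], [269.0, 305.0]]
```

View pics/s3.png

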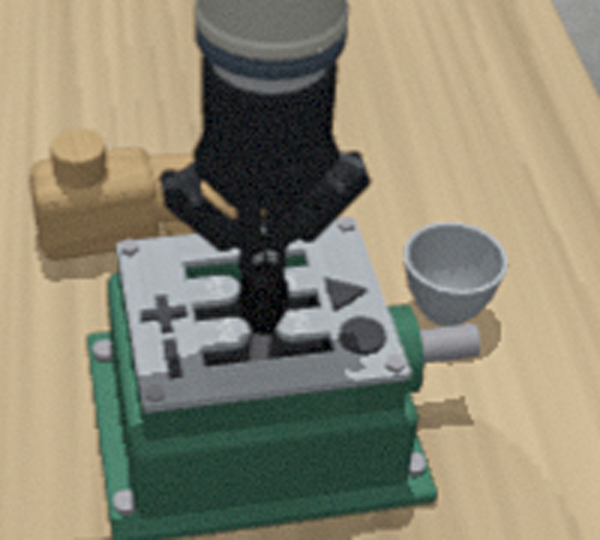

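The lever (grip (263,300), rod foot (258,350)) is nearly in the right lane. A few more mm until the force rises at the wall.

Call:
arm_command --deltas '[{"hand": 0, "tx": -2, "ty": 0, "tz": 0, "wx": 0, "wy": 0, "wz": 0}, {"hand": 0, "tx": -2, "ty": 0, "tz": 0, "wx": 0, "wy": 0, "wz": 0}, {"hand": 0, "tx": 0, "ty": 0, "tz": 0, "wx": 0, "wy": 0, "wz": 0}]'

```text
clock: 9.7
eef_pos: [580.5, -88.8, 156.3]
tcp_rot: [-3.142, 0.0, 1.646]
contact_force: [-0.2, 1.2, -2.2]
opening: 0.0
grasp_force: 0.9
```

Call:
arm_command --deltas '[{"hand": 0, "tx": -2, "ty": 0, "tz": 0, "wx": 0, "wy": 0, "wz": 0}, {"hand": 0, "tx": -2, "ty": 0, "tz": 0, "wx": 0, "wy": 0, "wz": 0}, {"hand": 0, "tx": 0, "ty": 0, "tz": 0, "wx": 0, "wy": 0, "wz": 0}]'

```text
clock: 10.07
eef_pos: [580.9, -92.8, 156.3]
tcp_rot: [3.142, 0.0, 1.646]
contact_force: [-0.8, 0.8, -1.4]
opening: 0.001
grasp_force: 0.8
```

Call:
arm_command --deltas '[{"hand": 0, "tx": -2, "ty": 0, "tz": 0, "wx": 0, "wy": 0, "wz": 0}, {"hand": 0, "tx": -1, "ty": 0, "tz": 0, "wx": 0, "wy": 0, "wz": 0}, {"hand": 0, "tx": 0, "ty": 0, "tz": 0, "wx": 0, "wy": 0, "wz": 0}]'

```text
clock: 10.45
eef_pos: [580.9, -94.9, 156.1]
tcp_rot: [-3.141, -0.001, 1.645]
contact_force: [0.3, 6.8, -2.1]
opening: -0.003
grasp_force: 3.1
```

```bash
python3 - <<'E'
from h import *
st()
f=grab("side");im=f["image"]
cv2.imwrite("pics/s4.png",cv2.resize(im[210:290,280:380,::-1],None,fx=6,fy=6,interpolation=2))
for sel in (-.2,-.253):
  p=proj(f,[C0+[0,0,-40]+k*(np.sin(sel)*EY+np.cos(sel)*np.array([0,0,1])) for k in(160,188,220)]);print(sel,((p-[280,210])*6).round(0).tolist())
E
```

```text
t 10.45 gate 0.7 -30.0 156.1 rot [-3.141e+00 -1.000e-03  1.645e+00] F [ 0.3  6.8 -2.1]
-0.2 [[278.0, 320.0], [284.0, 274.0], [291.0, 217.0]]
-0.253 [[282.0, 343.0], [289.0, 301.0], [297.0, 250.0]]
```

View pics/s4.png

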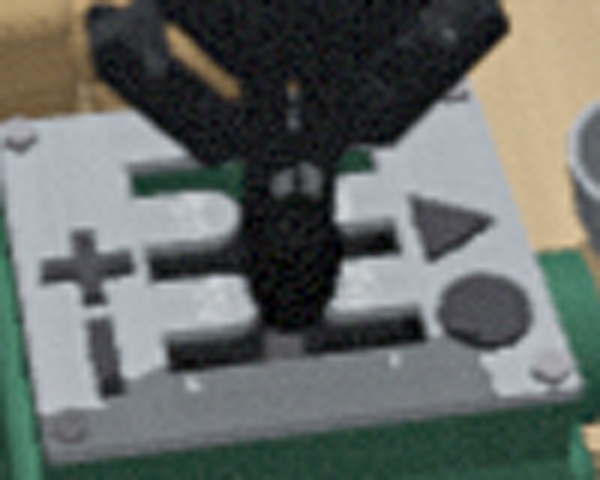

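Force rose to 6.8 N at the wall: the rod (283,345) is in the right lane, level with the disc (485,310). Now behind the lever on the near side.

Call:
arm_command --deltas '[{"hand": 0, "tx": 12, "ty": 0, "tz": 0, "wx": 0, "wy": 0, "wz": 0}, {"hand": 0, "tx": 5, "ty": -20, "tz": 0, "wx": 0, "wy": 0, "wz": 0}, {"hand": 0, "tx": 0, "ty": -25, "tz": 0, "wx": 0, "wy": 0, "wz": 0}, {"hand": 0, "tx": -20, "ty": 0, "tz": 0, "wx": 0, "wy": 0, "wz": 0}, {"hand": 0, "tx": -21, "ty": 0, "tz": 0, "wx": 0, "wy": 0, "wz": 0}, {"hand": 0, "tx": 0, "ty": 0, "tz": 0, "wx": 0, "wy": 0, "wz": 0}]'

```text
clock: 11.25
eef_pos: [539.1, -124.9, 156.5]
tcp_rot: [3.14, 0.001, 1.644]
contact_force: [0.3, 0.2, -0.3]
opening: 0.002
grasp_force: 0.0
```

Call:
arm_command --deltas '[{"hand": 0, "tx": 0, "ty": 8, "tz": 0, "wx": 0, "wy": 0, "wz": 0}, {"hand": 0, "tx": 0, "ty": 8, "tz": 0, "wx": 0, "wy": 0, "wz": 0}, {"hand": 0, "tx": 0, "ty": 6, "tz": 0, "wx": 0, "wy": 0, "wz": 0}, {"hand": 0, "tx": 0, "ty": 6, "tz": 0, "wx": 0, "wy": 0, "wz": 0}, {"hand": 0, "tx": 0, "ty": 6, "tz": 0, "wx": 0, "wy": 0, "wz": 0}, {"hand": 0, "tx": 0, "ty": 6, "tz": 0, "wx": 0, "wy": 0, "wz": 0}, {"hand": 0, "tx": 0, "ty": 0, "tz": 0, "wx": 0, "wy": 0, "wz": 0}]'

```text
clock: 12.12
eef_pos: [578.2, -119.8, 156.1]
tcp_rot: [-3.142, -0.0, 1.646]
contact_force: [-1.3, -0.5, 1.2]
opening: 0.001
grasp_force: 0.6
```

```bash
python3 -c "
from h import *
st()"
```

```text
t 12.12 gate -3.9 -54.6 156.1 rot [-3.142 -0.     1.646] F [-1.3 -0.5  1.2]
```

Call:
arm_command --deltas '[{"hand": 0, "tx": 0, "ty": 6, "tz": 0, "wx": 0, "wy": 0, "wz": 0}, {"hand": 0, "tx": 0, "ty": 6, "tz": 0, "wx": 0, "wy": 0, "wz": 0}, {"hand": 0, "tx": 0, "ty": 5, "tz": 0, "wx": 0, "wy": 0, "wz": 0}, {"hand": 0, "tx": 0, "ty": 5, "tz": 0, "wx": 0, "wy": 0, "wz": 0}, {"hand": 0, "tx": 0, "ty": 4, "tz": 0, "wx": 0, "wy": 0, "wz": 0}, {"hand": 0, "tx": 0, "ty": 0, "tz": 0, "wx": 0, "wy": 0, "wz": 0}]'

```text
clock: 12.88
eef_pos: [604.0, -117.9, 156.2]
tcp_rot: [-3.142, -0.0, 1.646]
contact_force: [-1.1, 0.1, 0.1]
opening: -0.001
grasp_force: 0.7
```

Call:
arm_command --deltas '[{"hand": 0, "tx": 0, "ty": 2, "tz": 0, "wx": 0, "wy": 0, "wz": 0}, {"hand": 0, "tx": 0, "ty": 2, "tz": 0, "wx": 0, "wy": 0, "wz": 0}, {"hand": 0, "tx": 0, "ty": 0, "tz": 0, "wx": 0, "wy": 0, "wz": 0}]'

```text
clock: 13.25
eef_pos: [605.4, -117.8, 155.9]
tcp_rot: [-3.137, -0.0, 1.646]
contact_force: [-10.8, -0.9, 4.3]
opening: -0.001
grasp_force: 5.6
```

The stop was reached (10.8 N). Back off, lift clear and look.

Call:
arm_command --deltas '[{"hand": 0, "tx": 0, "ty": -15, "tz": 0, "wx": 0, "wy": 0, "wz": 0}, {"hand": 0, "tx": 0, "ty": -30, "tz": 0, "wx": 0, "wy": 0, "wz": 0}, {"hand": 0, "tx": 0, "ty": -30, "tz": -30, "wx": 0, "wy": 0, "wz": 0}, {"hand": 0, "tx": 0, "ty": -35, "tz": -40, "wx": 0, "wy": 0, "wz": 0}, {"hand": 0, "tx": 0, "ty": -35, "tz": -40, "wx": 0, "wy": 0, "wz": 0}, {"hand": 0, "tx": 0, "ty": -30, "tz": -30, "wx": 0, "wy": 0, "wz": 0}, {"hand": 0, "tx": 0, "ty": 0, "tz": 0, "wx": 0, "wy": 0, "wz": 0}]'

```text
clock: 14.12
eef_pos: [433.2, -131.2, 298.9]
tcp_rot: [3.136, 0.002, 1.645]
contact_force: [-0.0, -0.2, 0.0]
opening: 0.004
grasp_force: 0.0
```

```bash
python3 - <<'E'
from h import *
st()
f=grab("side");im=f["image"]
cv2.imwrite("pics/s5.png",cv2.resize(im[190:310,260:420,::-1],None,fx=5,fy=5,interpolation=2))
for s in (.19,.227):
  sel=-.253
  p=proj(f,[C0+[0,0,-40]+k*(np.sin(s)*EX+np.cos(s)*(np.sin(sel)*EY+np.cos(sel)*np.array([0,0,1]))) for k in(160,180,220)]);print(s,((p-[260,190])*5).round(0).tolist())
E
```

```text
t 14.12 gate -149.3 -55.2 298.9 rot [3.136e+00 2.000e-03 1.645e+00] F [-0.  -0.2  0. ]
0.19 [[411.0, 380.0], [426.0, 355.0], [458.0, 301.0]]
0.227 [[425.0, 380.0], [442.0, 354.0], [478.0, 301.0]]
```

View pics/s5.png

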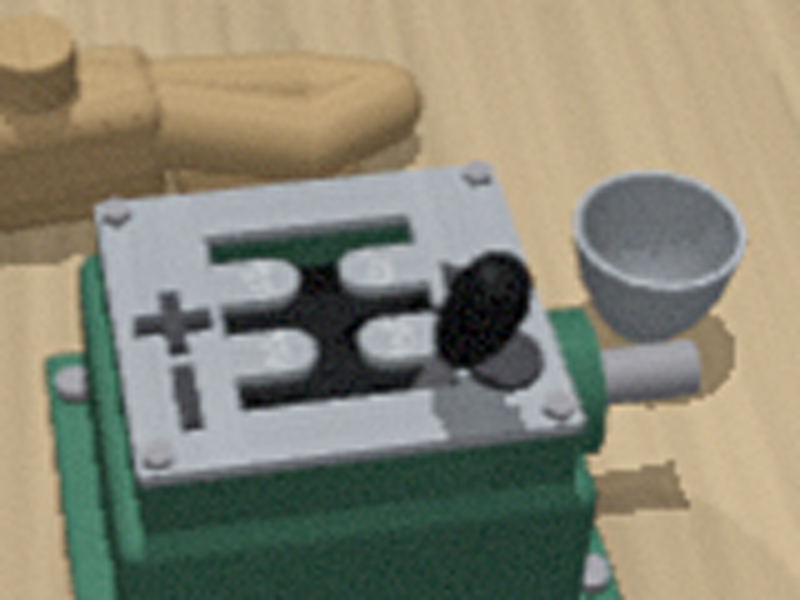

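The lever's rod (435,378) is at the end of the far right slot, next to the disc (508,360). The grip is centred near (484,308), close to the 0.227 rad prediction of (478,301). The last and the bowl look unmoved, and the gripper is clear.

```bash
python3 -c "
from h import *
print(r.sign_off())"
```

```text
the job is handed in; nothing more can be done
None
```

The lever was pushed out of the idle lane to the end of the far right slot marked with the disc, then released, with no bench items touched, and the job was handed in after about 14 s (no verdict was returned).

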